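# Refit the isolator knob

### The job

The rotary isolator in the grey case is ready to be closed up: swing its hinged lid fully shut, then take the red knob out of the tape roll, turn it until the ribs on its stem mesh with the slot in the switch's bush, and push it home through the hole in the lid until its round yellow base plate (the rose) sits flush on the lid. The bush is sprung and throws the knob back out, so finish while still holding the knob, pressed down flush against the spring, so that the fixing screw can go in. Leave the breaker, the downlight and the two glass capsules where they lie.

Things in the scene. Friction and masses are not known exactly. Their poses are not given: they have to be found in the camera images.
- lid (a joint): Hinge angle of the grey lid in rad: 0 = fully shut, about 1.6 = standing straight up. The hinge runs along the top of the case's far wall; friction holds the lid wherever it is left (a push of about 1 to 2 N at its free edge moves it).
- lid_hinge (a point): Point on the lid's hinge axis, at the middle of the far top edge of the case body, 62 mm above the shelf. The axes are those of the case, which lies fixed on the shelf on its back: x points from the robot-side wall to the hinge, y along the hinge axis, z up. The grey plastic case is 110 mm (x) by 140 mm (y); its centre lies 55 mm from this point along -x. Its top is 78 mm above the shelf with the lid shut.
- lid_front (a point): Middle of the lid's free edge, on its outer face: with the lid shut, 110 mm along -x and 16 mm above lid_hinge. The axes turn with the lid: x towards the hinge, z out of the outer face. The lid is a 110 x 140 mm plate, 4 mm thick, with a 12 mm deep rim on its inside.
- lid_hole (a point): Centre of the round hole (27 mm across) in the middle of the lid, on its outer face; axes as for lid_front. With the lid shut it lies 78 mm above the shelf, straight over the bush.
- bush_mouth (a point): Centre of the mouth of the white drive bush of the switch, a 29 mm square block standing in the case under the lid's hole, with the slot seen from above; 5 mm below the shut lid's outer face. x runs along the slot, z up. The socket is a slot 22.5 mm long and 7.5 mm wide widened to 14.5 mm square in the middle, 13 mm deep. It looks the same after a half turn.
- bush (a joint): Angle of the drive bush about the vertical, in rad, 0 = slot along the case's x; counter-clockwise from above is positive. It starts anywhere within 0.6 either way and turns stiffly (about 0.12 N m).
- plunger (a joint): How far the bush is pressed down on its spring, m: 0 = fully up, 0.006 = stop. The spring pushes up with 3 N at 0 and 9 N at 0.004, the depth at which the knob's rose meets the shut lid.
- knob_grip (a point): Grip point of the loose knob, in the middle of its red wing. The wing is 46 mm long (x), 14 mm thick (y) and 34 mm tall; this point lies 25 mm above the rose's underside, 14 mm below the wing's top. Axes: x along the wing, z up along the axis, away from the stem. The knob weighs about 60 g and stands stem-down in the tape roll, turned any way about the vertical.
- knob_seat (a point): Centre of the underside of the knob's yellow rose (disc 48 mm across, 5 mm thick), the face that seats on the lid. Axes as for knob_grip.
- knob_tip (a point): Lower end of the knob's black stem, 21.5 mm below the rose's underside (the very end is 22 mm below it). The stem is 12 mm round with two opposite ribs along the wing's direction (x), 20 mm over the ribs and 5 mm wide, slightly rounded at the lower end.
- tape: Loose roll of blue insulation tape lying flat on the shelf, 66 mm across, 38 mm bore, 24 mm high; origin at the centre of its underside. The knob stands in it.
- breaker: Orange circuit breaker lying on its side, about 82 x 79 x 18 mm, origin at its underside. Leave it alone.
- downlight: White LED downlight lying on its side, 54 mm across, 52 mm long, origin at its underside. Leave it alone.
- capsule1: Small glass halogen capsule lying on the shelf, about 55 mm long, 14 mm thick, origin at its underside. Leave it alone.
- capsule2: The other halogen capsule, alike.
Things that resemble listed ones, but are neither listed nor needed, are in the scene too. Of the things that look like the part that bears lid, the larger one is meant.

How it is judged:
By the outcome, as a careful person would: the job done as asked, in the order asked, and still so for the second after the job is handed in, while the arm keeps its last pose, push and grip.
It also fails if it takes over 61 s, if anything falls off the work surface, if the arm or the gripper's body presses on something with over 40 N, if the wrist force passes 120 N, or if a joint passes its speed limit or range.

### The arm

A 6-joint arm with a two-finger parallel gripper is mounted at the origin on the work surface. World frame = base frame: x ahead of the robot, y to its left, z up, the work surface at z = 0. Lengths are in mm, angles in rad, forces in N, time in s.
With the tool pointing down it reaches from about 400 to 925 mm from the base axis. Payload 12.5 kg.
Tool frame: the origin (TCP) lies at the very end of the fingers, on their centre line; the grasp point (between the pads) lies grip_depth behind it (grip_depth is the distance from the TCP to the grasp point, in mm); z points along the fingers, y is the line along which they close (so a half turn about z gives the same grasp; the last joint's range is limited). The gripper opens to 95 mm and grips with 3 to 60 N. Pads are 20 mm wide; open, the fingers measure 119 mm over their backs; the gripper's body (75 mm by 180 mm) begins 59 mm behind the grasp point.
Start: joints at [-1.207, 0.491, 1.559, -0, 1.092, -0.106], TCP at [282.968, -557.297, 175.361] pointing down, gripper open.
Joint ranges: [-3.1, 3.1], [-0.84, 2.19], [0.05, 2.79], [-1.13, 4.28], [0.06, 2.93], [-2.69, 2.69]. Speed limits (rad/s): [2.22, 2.22, 2.79, 3.14, 3.14, 3.14].

### API

Orientations are given as [roll, pitch, yaw] about the fixed x, y, z axes, in that order (R = Rz(yaw) Ry(pitch) Rx(roll)).
In Python, from cell import state, read_camera, job_done, grip_depth gives the robot as it stands.
- The arm moves only by the tool drive_tool, never from a script. Its argument "targets" is a list of rows, each an object with "jaw": the opening, from 0 (shut) to 1 (fully open); "travel": the shift along the tool's x, y, z in m, a list of three; "twist": the turn about the tool's z in rad. In form: [{"jaw": jaw, "travel": [tx, ty, tz], "twist": twist}, ...]. A call has 1 to 8 rows; each row is the pose to reach, as a shift and turn from the pose commanded when the call began, along the tool's axes at that moment; what a row does not reach only later rows make up. A row lasts 1/12 s, in which the tool goes at most 41.7 mm and 7.16 degrees, less where a joint would pass 70% of its speed; a pose out of reach is approached as far as the arm can. A call with a gripper value outside its range is refused whole. The fingers move at their own pace and stop on an object; the grip force is fixed at half the most. Time passes only in rows, so rows that repeat a pose let the fingers close. It gives the time, the measured TCP pose, the force, the opening and the grip force at its end, in the units of the state.
- state(): the state, without advancing time (a new reading comes with each control period).
- read_camera(name): name is "side" or "top" or "wrist"; returns a dict with "frame" (480x640x3 uint8, red, green, blue), "fx", "fy", "cx", "cy" (pixels), "k1" (the pictures are not rectified: a ray, as slopes to the right and down, at radius r is drawn at 1 + k1 r^2 times it, then the intrinsics apply), "R" (3x3) and "t" (3): a world point X has camera coordinates R X + t. Camera axes: x right, y down, z forward; pixel columns grow to the right and rows downward; lengths in mm; the calibration is good to about 2 mm. A picture is of the moment at which its call begins. There is no depth.
- job_done(): hands the job in; it is judged then, once.
The state is a dict: "t": time; "joints": joint angles; "qvel": joint speeds; "tau": joint torques, N m; "eef_pos": TCP position; "tcp_rot": TCP orientation; "ft_force": force on the tool from outside, world axes, zero at the start; "moment": the same for the moment, N m; "opening": opening from 0.0 (shut) to 1.0 (fully open); "grip_force": force on a finger pad.
Only numpy, scipy, OpenCV 4.12 (cv2) and the standard library are available. Lean on these libraries where they do the work, as an engineer would, in place of code of your own. Each camera call takes 0.05 s, during which the arm holds its last target. There are 200 camera calls.

## Working session

There is one attempt and no reset: what is moved stays moved. The work goes in short steps, Python scripts to look and compute and a tool call to move; the robot and the scene stay as the last step left them, time stands still between calls to the robot, and variables do not carry over. Pictures are saved under pics/ and viewed, at most 10 in all, crops included, and the job is handed in when it is done.

Besides the shell and the picture viewer there is one more tool, called after "Emit:" as name(argument=value, ...) on one line, values as JSON. drive_tool: Moves the arm, as the interface text tells. Its arguments: {"type":"object","properties":{"targets":{"type":"array"}},"required":["targets"]}

```bash
mkdir -p pics; cat > h.py <<'E'
import numpy as np, cv2, json
from cell import state, read_camera, job_done, grip_depth
def cam(n, save=None):
    c=read_camera(n)
    if save: cv2.imwrite('pics/'+save, cv2.cvtColor(c['frame'],cv2.COLOR_RGB2BGR))
    for k in('R','t'): c[k]=np.array(c[k],float)
    return c
def ray(c,u,v):
    d=np.array([(u-c['cx'])/c['fx'],(v-c['cy'])/c['fy']]); p=d.copy()
    for _ in range(30): p=d/(1+c['k1']*(p@p))
    return -c['R'].T@c['t'], c['R'].T@np.array([p[0],p[1],1.])
def atz(c,u,v,z):
    o,d=ray(c,u,v); return o+d*(z-o[2])/d[2]
def proj(c,X):
    x=c['R']@np.array(X,float)+c['t']; p=x[:2]/x[2]; p=p*(1+c['k1']*(p@p))
    return np.array([c['fx']*p[0]+c['cx'],c['fy']*p[1]+c['cy']])
def tri(obs):
    A=np.zeros((3,3));b=np.zeros(3)
    for c,u,v in obs:
        o,d=ray(c,u,v); d/=np.linalg.norm(d); M=np.eye(3)-np.outer(d,d); A+=M;b+=M@o
    return np.linalg.solve(A,b)
def keep(c,n): np.save(n+'.npy',c,allow_pickle=True)
def load(n): return np.load(n+'.npy',allow_pickle=True).item()
E
python3 - <<'E'
from h import *
s=state(); print({k:np.round(v,3).tolist() for k,v in s.items()}, grip_depth)
np.set_printoptions(precision=3,suppress=True)
for n in('side','top'):
    c=cam(n,n+'0.png'); keep(c,n+'0'); print(n,c['fx'],c['cx'],c['cy'],c['k1'],-c['R'].T@c['t'],c['R'].ravel())
E
```

```text
{'t': 0.0, 'joints': [-1.207, 0.492, 1.559, -0.0, 1.092, -0.106], 'qvel': [-0.0, -0.002, 0.0, -0.001, 0.001, 0.0], 'tau': [0.0, -61.265, -25.818, 0.069, 0.048, -0.0], 'eef_pos': [282.852, -556.987, 174.747], 'tcp_rot': [-3.14, -0.0, 0.47], 'ft_force': [-0.026, -0.002, 0.5], 'moment': [-0.072, 0.036, 0.033], 'grip_force': 0.0, 'opening': 1.003} 18.8
side 520.5843828182578 322.7268137074855 242.4992810771173 -0.10839581938749102 [ 389.437 -451.709  721.299] [ 0.961 -0.276 -0.011 -0.212 -0.712 -0.67   0.177  0.646 -0.743]
top 493.9553120107333 317.2394435592813 251.35688369076323 -0.13218860694280457 [427.037  63.61  864.395] [ 0.003 -1.     0.003 -0.992 -0.004 -0.124  0.124 -0.003 -0.992]
```

View pics/top0.png

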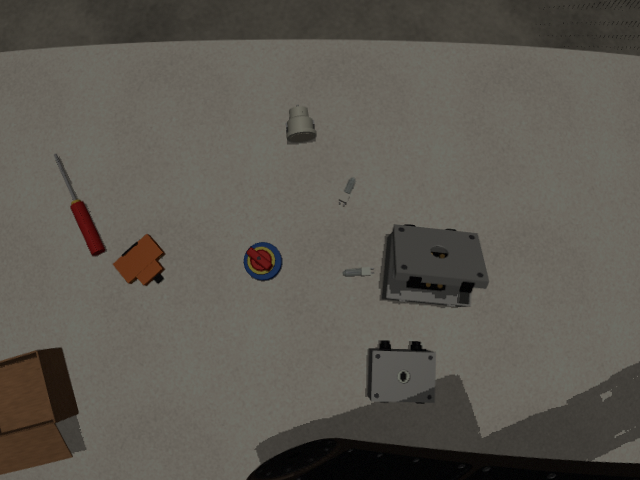

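View pics/side0.png

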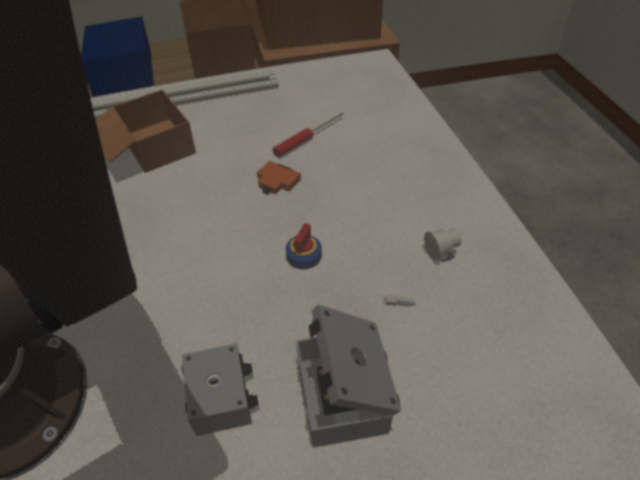

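```bash
python3 - <<'E'
from h import *
a=cv2.imread('pics/top0.png'); b=cv2.imread('pics/side0.png')
f=lambda im,u,v,w,h,s:cv2.resize(im[v:v+h,u:u+w],None,fx=s,fy=s,interpolation=cv2.INTER_CUBIC)
A=f(a,370,210,130,110,3); A2=f(a,230,230,65,60,6)
B=f(b,290,295,120,150,3); B2=f(b,270,215,65,60,6)
im=np.zeros((600,800,3),np.uint8)
def put(x,y,i): 
    h,w=min(i.shape[0],600-y),min(i.shape[1],800-x); im[y:y+h,x:x+w]=i[:h,:w]
A=f(a,370,210,130,110,3);put(0,0,A);put(400,0,B);put(0,335,f(a,230,230,65,60,4));put(400,460,f(b,280,220,50,45,3)); 
cv2.imwrite('pics/crop1.png',np.clip(im*1.6,0,255).astype(np.uint8))
E
```

```text
(no output)
```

View pics/crop1.png

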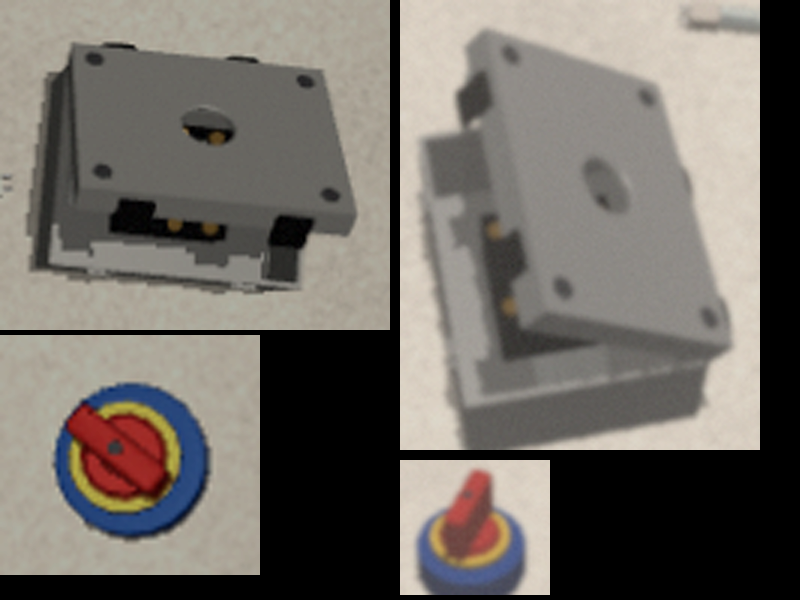

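```bash
cat > fit.py <<'E'
from h import *
from scipy.optimize import least_squares
T=load('top0');S=load('side0')
def P(p,x,y,z,lid):
    X,Y,yaw,th=p
    if lid: x,z=x*np.cos(th)-z*-np.sin(th)*-1, -x*np.sin(th)+z*np.cos(th)
    c,s=np.cos(yaw),np.sin(yaw); return [X+c*x-s*y,Y+s*x+c*y,62+z]
E
cat > a.py <<'E'
from fit import *
# x local <0 ; rising: z=-x sin th
def P(p,x,y,z,lid):
    X,Y,yaw,th=p
    if lid: x,z=x*np.cos(th)+z*np.sin(th), -x*np.sin(th)+z*np.cos(th)
    c,s=np.cos(yaw),np.sin(yaw); return [X+c*x-s*y,Y+s*x+c*y,62+z]
O=[(T,395,226,0,70,16,1),(T,477.3,233.3,0,-70,16,1),(T,488,281.3,-110,-70,16,1),(T,396.7,271.7,-110,70,16,1),(T,439.3,251.7,-55,0,16,1),
(S,320,306,-110,70,16,1),(S,376.7,324.3,0,70,16,1),(S,400,410,0,-70,16,1),(S,338.3,400,-110,-70,16,1),(S,359,357.3,-55,0,16,1),
(S,311.7,431.7,-110,-70,0,0),(S,298.3,341.7,-110,70,0,0),(T,470,305.7,-110,-70,0,0)]
f=lambda p:np.concatenate([proj(o[0],P(p,*o[3:]))-o[1:3] for o in O])
r=least_squares(f,[520,-200,0,.5],loss='soft_l1')
np.set_printoptions(precision=2,suppress=True)
print(r.x,f(r.x).reshape(-1,2))
p=r.x; print('front',P(p,-110,0,16,1),'holeshut',P([*p[:3],0],-55,0,16,1))
print('knob top',atz(T,258.75,258.25,63),'rose',atz(T,261.3,260.3,28))
q=[atz(T,230+u/4,230+(v-335)/4,63)[:2] for u,v in((70,425),(90,405),(168,472),(150,490))]
q=np.array(q);print(q,q.mean(0)); d=q[2]+q[3]-q[0]-q[1]; print('yaw',np.arctan2(d[1],d[0]),np.hypot(*d)/2)
E
python3 a.py
```

```text
[ 557.26 -133.4    -0.11    0.67] [[-0.25 -4.  ]
 [ 1.29 -1.73]
 [ 1.41 -0.24]
 [ 0.14 -0.7 ]
 [ 0.85 -1.52]
 [-3.   -1.06]
 [-0.88 -1.33]
 [ 0.97  1.38]
 [-1.75  0.08]
 [-0.67  0.16]
 [-1.08 -0.57]
 [-2.79 -1.59]
 [ 1.02 -1.17]]
front [np.float64(481.18783189688605), np.float64(-125.26535195495674), np.float64(142.6368300818079)] holeshut [np.float64(502.57551124563037), np.float64(-127.55122431700386), np.float64(78.0)]
knob top [515.54 156.91  63.  ] rose [515.91 156.57  28.  ]
[[524.93 175.58]
 [533.23 167.52]
 [505.78 135.07]
 [498.38 142.31]] [515.58 155.12]
yaw -2.258506171849315 42.53038393681054
```

Emit:
drive_tool(targets=[{"jaw": 0, "travel": [0.4, -0.32, 0.0], "twist": 0}, {"jaw": 0, "travel": [0.4, -0.32, 0.0], "twist": 0}, {"jaw": 0, "travel": [0.4, -0.32, 0.0], "twist": 0}, {"jaw": 0, "travel": [0.4, -0.32, 0.0], "twist": 0}, {"jaw": 0, "travel": [0.4, -0.32, 0.0], "twist": 0}, {"jaw": 0, "travel": [0.4, -0.32, 0.0], "twist": 0}, {"jaw": 0, "travel": [0.4, -0.32, 0.0], "twist": 0}, {"jaw": 0, "travel": [0.4, -0.32, 0.0], "twist": 0}])

```text
t: 0.77
eef_pos: [421.0, -251.8, 175.3]
tcp_rot: [-3.141, 0.0, 0.469]
ft_force: [0.7, -0.1, 0.1]
opening: 0.494
grip_force: 0.0
```

Emit:
drive_tool(targets=[{"jaw": 0, "travel": [0.1374, -0.1105, 0.0], "twist": 0}, {"jaw": 0, "travel": [0.1374, -0.1105, 0.0], "twist": 0}, {"jaw": 0, "travel": [0.1374, -0.1105, 0.0], "twist": 0}, {"jaw": 0, "travel": [0.1374, -0.1105, 0.0], "twist": 0}, {"jaw": 0, "travel": [0.1374, -0.1105, 0.0], "twist": 0}, {"jaw": 0, "travel": [0.1374, -0.1105, 0.0], "twist": 0}, {"jaw": 0, "travel": [0.1374, -0.1105, 0.0], "twist": 0}])

```text
t: 1.35
eef_pos: [493.1, -92.9, 175.1]
tcp_rot: [-3.141, 0.001, 0.471]
ft_force: [0.2, -0.3, 0.3]
opening: 0.027
grip_force: 0.0
```

Now push down gently, 12 mm per row.

Emit:
drive_tool(targets=[{"jaw": 0, "travel": [0, 0, 0.012], "twist": 0}, {"jaw": 0, "travel": [0, 0, 0.024], "twist": 0}, {"jaw": 0, "travel": [0, 0, 0.036], "twist": 0}, {"jaw": 0, "travel": [0, 0, 0.046], "twist": 0}, {"jaw": 0, "travel": [0, 0, 0.056], "twist": 0}, {"jaw": 0, "travel": [0, 0, 0.066], "twist": 0}, {"jaw": 0, "travel": [0, 0, 0.076], "twist": 0}, {"jaw": 0, "travel": [0, 0, 0.086], "twist": 0}])

```text
t: 2.02
eef_pos: [493.2, -93.4, 88.5]
tcp_rot: [3.141, -0.0, 0.469]
ft_force: [-0.5, -0.3, 1.4]
opening: 0.007
grip_force: 0.3
```

Emit:
drive_tool(targets=[{"jaw": 0, "travel": [0, 0, 0.004], "twist": 0}, {"jaw": 0, "travel": [0, 0, 0.008], "twist": 0}, {"jaw": 0, "travel": [0, 0, 0.01], "twist": 0}, {"jaw": 0, "travel": [0, 0, 0.0105], "twist": 0}, {"jaw": 0, "travel": [0, 0, 0.011], "twist": 0}, {"jaw": 0, "travel": [0, 0, 0.011], "twist": 0}])

```text
t: 2.52
eef_pos: [493.4, -93.1, 78.6]
tcp_rot: [3.141, -0.0, 0.47]
ft_force: [0.0, -0.5, 0.6]
opening: 0.005
grip_force: 0.1
```

Emit:
drive_tool(targets=[{"jaw": 0, "travel": [0, 0, 0.001], "twist": 0}, {"jaw": 0, "travel": [0, 0, 0.002], "twist": 0}, {"jaw": 0, "travel": [0, 0, 0.002], "twist": 0}])

```text
t: 2.77
eef_pos: [493.3, -93.1, 76.3]
tcp_rot: [3.141, -0.0, 0.47]
ft_force: [0.1, 1.5, 1.0]
opening: 0.007
grip_force: 0.2
```

```bash
python3 - <<'E'
from h import *
c=cam('side'); b=c['frame'][250:470,230:450,::-1]; keep(c,'side1')
w=cam('wrist'); keep(w,'w1')
im=np.zeros((600,800,3),np.uint8)
im[:440,:440]=cv2.resize(b,None,fx=2,fy=2)
im[:270,440:800]=cv2.resize(w['frame'][:,:,::-1],(360,270))
cv2.imwrite('pics/c2.png',np.clip(im*1.5,0,255).astype(np.uint8))
print(-w['R'].T@w['t'],w['R'].round(2))
E
```

```text
[564.37258396 -57.35405608 286.01182637] [[ 0.45 -0.89  0.  ]
 [-0.86 -0.43  0.28]
 [-0.25 -0.13 -0.96]]
```

View pics/c2.png

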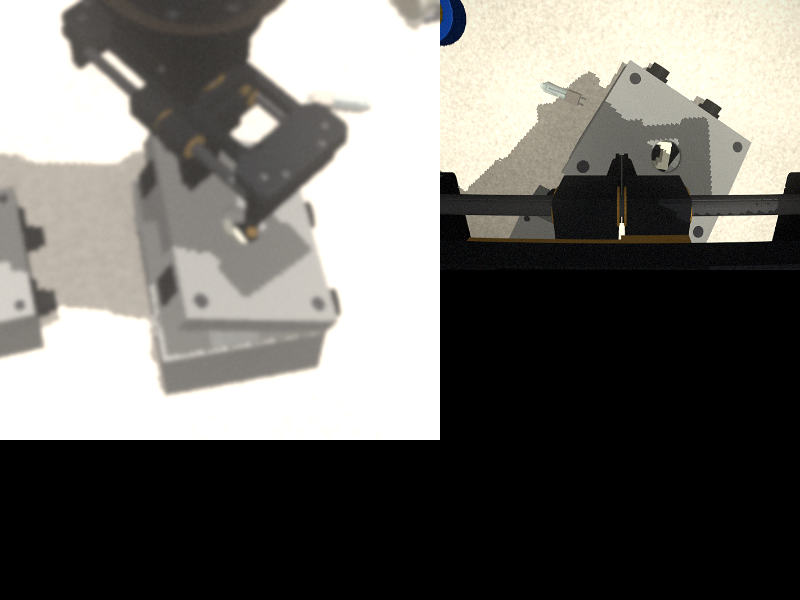

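Emit:
drive_tool(targets=[{"jaw": 0, "travel": [0, 0, 0.001], "twist": 0}, {"jaw": 0, "travel": [0, 0, 0.002], "twist": 0}, {"jaw": 0, "travel": [0, 0, 0.003], "twist": 0}, {"jaw": 0, "travel": [0, 0, 0.003], "twist": 0}])

```text
t: 3.2
eef_pos: [493.2, -93.1, 73.1]
tcp_rot: [-3.142, 0.0, 0.47]
ft_force: [-0.1, -0.7, -0.5]
opening: 0.009
grip_force: 0.2
```

```bash
python3 - <<'E'
from h import *
np.set_printoptions(precision=1,suppress=True)
w=load('w1');s=load('side1')
print('tcp wrist',proj(w,[493.3,-93.1,76.3])*.5625+[440,0],'side',(proj(s,[493.3,-93.1,76.3])-[230,250])*2)
for n,(u,v) in dict(hole=(665,155),s1=(635,78),s2=(738,147),s3=(583,166),s4=(698,232),fl=(630,62),fr=(750,140),nl=(562,172)).items():
    print(n,atz(w,(u-440)/.5625,v/.5625,78),atz(w,(u-440)/.5625,v/.5625,90))
for n,(u,v) in dict(nR=(187,325),fR=(338,318),shR=(163,392),c=(160,358)).items():
    print(n,[atz(s,u/2+230,v/2+250,z)[:2] for z in (78,90,62)])
E
```

```text
tcp wrist [621.2 149.2] side [196.5 204.6]
hole [ 507.7 -133.2   78. ] [ 510.9 -128.8   90. ]
s1 [558.6 -73.5  78. ] [559.  -72.6  90. ]
s2 [ 546.6 -192.1   78. ] [ 547.6 -184.4   90. ]
s3 [461.4 -67.5  78. ] [467.3 -66.9  90. ]
s4 [ 445.9 -210.5   78. ] [ 452.8 -201.7   90. ]
fl [568.7 -63.4  78. ] [568.4 -63.1  90. ]
fr [ 557.8 -198.5   78. ] [ 558.2 -190.4   90. ]
nl [446.  -51.6  78. ] [452.8 -51.9  90. ]
nR [array([ 461.9, -178. ]), array([ 460.5, -183.1]), array([ 463.7, -171.2])]
fR [array([ 557.5, -201.5]), array([ 554.4, -206.2]), array([ 561.7, -195.3])]
shR [array([ 435.2, -216.6]), array([ 434.3, -221. ]), array([ 436.3, -210.8])]
c [array([ 439.2, -194.7]), array([ 438.3, -199.5]), array([ 440.4, -188.3])]
```

```bash
python3 - <<'E'
from h import *
c=cam('side'); keep(c,'side2'); b=c['frame'][260:450,280:410,::-1]
w=load('w1')
im=np.zeros((600,800,3),np.uint8)
im[:570,:390]=cv2.resize(b,None,fx=3,fy=3,interpolation=cv2.INTER_CUBIC)
k=w['frame'][90:420,180:580,::-1]
im[:330,400:800]=k
t=cam('top'); keep(t,'top2'); im[330:600,400:800]=cv2.resize(t['frame'][190:325,330:530,::-1],None,fx=2,fy=2)
cv2.imwrite('pics/c3.png',im)
E
```

```text
(no output)
```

View pics/c3.png

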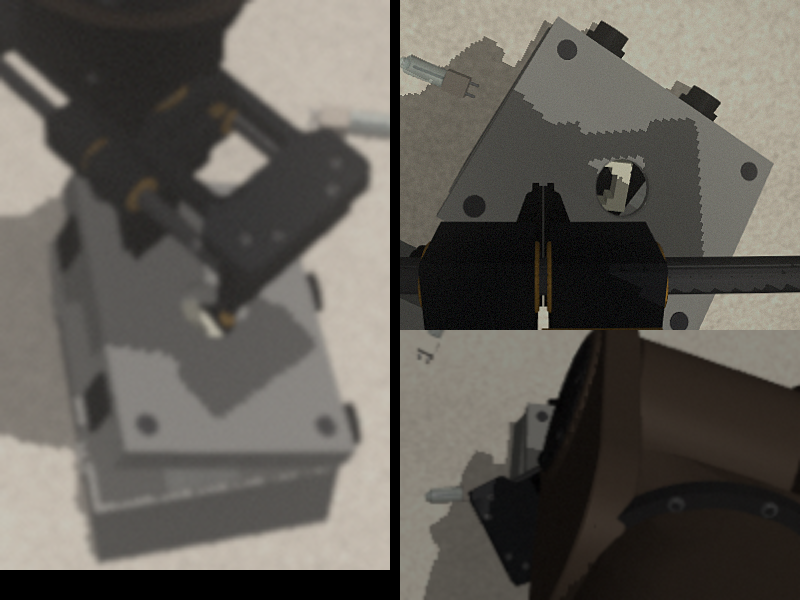

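Emit:
drive_tool(targets=[{"jaw": 0, "travel": [0, 0, 0.002], "twist": 0}, {"jaw": 0, "travel": [0, 0, 0.004], "twist": 0}, {"jaw": 0, "travel": [0, 0, 0.004], "twist": 0}])

```text
t: 3.55
eef_pos: [493.1, -93.0, 68.9]
tcp_rot: [-3.141, 0.0, 0.47]
ft_force: [-0.0, -0.8, 0.7]
opening: 0.002
grip_force: 0.1
```

```bash
python3 - <<'E'
from h import *
np.set_printoptions(precision=1,suppress=True)
w=cam('wrist');keep(w,'w3'); s=load('side2')
for z in(73,80,90): print(proj(load('w1'),[493.3,-93.1,z])-[180,90]+[400,0])
# wrist corners of lid (w1): 
q={'fl':(555,18),'fr':(774,163),'nl':(438,218),'h':(622,187),'s1':(567,50),'s2':(749,172),'s3':(474,206),'s4':(679,322)}
W=load('w1')
for n,(u,v) in q.items(): print(n,[atz(W,u-400+180,v+90,z)[:2] for z in(78,95)])
cv2.imwrite('pics/w3.png',w['frame'][90:420,180:580,::-1])
print(state()['ft_force'],state()['moment'],state()['tau'])
E
```

```text
[542.1 173.1]
[542.1 177.7]
[542.1 184.8]
fl [array([569. , -61.7]), array([568.6, -61.4])]
fr [array([ 556.6, -201.3]), array([ 557.2, -189.6])]
nl [array([445. , -52.7]), array([454.8, -53. ])]
h [array([ 507.4, -134.6]), array([ 512.1, -128.2])]
s1 [array([558.2, -74. ]), array([558.7, -72.6])]
s2 [array([ 546.1, -192. ]), array([ 547.6, -181. ])]
s3 [array([460.8, -67.6]), array([469.3, -66.7])]
s4 [array([ 446.3, -210.5]), array([ 456., -198.])]
[ 0.1  0.1 -0.3] [-0. -0. -0.] [  0.  -51.2 -17.5   0.1  -0.1   0. ]
```

Emit:
drive_tool(targets=[{"jaw": 0, "travel": [0, 0, 0.002], "twist": 0}, {"jaw": 0, "travel": [0, 0, 0.004], "twist": 0}, {"jaw": 0, "travel": [0, 0, 0.006], "twist": 0}, {"jaw": 0, "travel": [0, 0, 0.006], "twist": 0}])

```text
t: 3.93
eef_pos: [493.1, -93.0, 62.9]
tcp_rot: [-3.141, 0.0, 0.47]
ft_force: [-0.1, 0.6, 0.4]
opening: -0.0
grip_force: 0.1
```

```bash
python3 - <<'E'
from h import *
w=cam('wrist');keep(w,'w4'); s=cam('side'); keep(s,'side4')
im=np.zeros((480,800,3),np.uint8)
im[:330,:400]=w['frame'][90:420,180:580,::-1]
im[:480,410:800]=cv2.resize(s['frame'][290:450,280:410,::-1],None,fx=3,fy=3)
cv2.imwrite('pics/c4.png',np.clip(im*1.4,0,255).astype(np.uint8))
print(proj(w,[493.1,-93,62.9])-[180,90])
E
```

```text
[141.99047085 175.27657891]
```

View pics/c4.png

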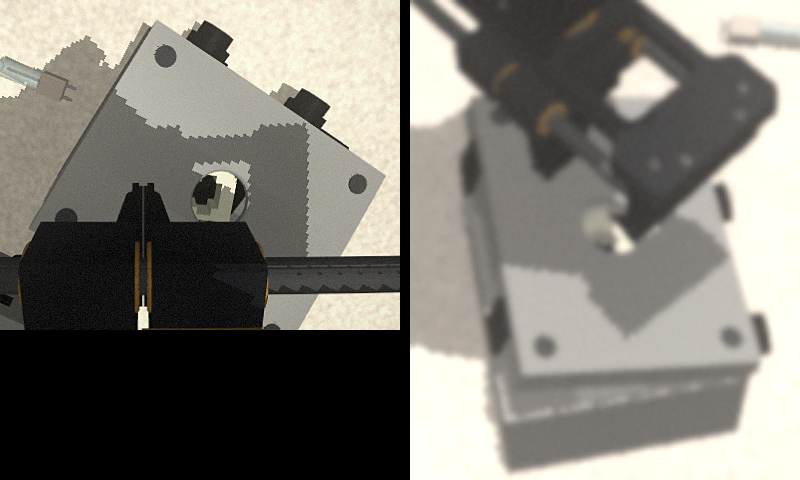

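Emit:
drive_tool(targets=[{"jaw": 0, "travel": [0, 0, 0.003], "twist": 0}, {"jaw": 0, "travel": [0, 0, 0.006], "twist": 0}, {"jaw": 0, "travel": [0, 0, 0.008], "twist": 0}, {"jaw": 0, "travel": [0, 0, 0.008], "twist": 0}])

```text
t: 4.37
eef_pos: [493.1, -93.0, 54.8]
tcp_rot: [-3.141, 0.001, 0.47]
ft_force: [0.0, -0.2, -0.9]
opening: 0.004
grip_force: 0.0
```

Emit:
drive_tool(targets=[{"jaw": 0, "travel": [0, 0, 0.002], "twist": 0}, {"jaw": 0, "travel": [0, 0, 0.004], "twist": 0}, {"jaw": 0, "travel": [0, 0, 0.006], "twist": 0}])

```text
t: 4.62
eef_pos: [493.3, -93.1, 49.2]
tcp_rot: [3.141, -0.0, 0.47]
ft_force: [-0.6, -0.5, 1.5]
opening: 0.006
grip_force: 0.3
```

```bash
python3 - <<'E'
from h import *
s=cam('side'); keep(s,'side5')
w=cam('wrist'); keep(w,'w5')
im=np.zeros((480,800,3),np.uint8)
im[:330,:400]=w['frame'][90:420,180:580,::-1]
im[:480,410:800]=cv2.resize(s['frame'][290:450,280:410,::-1],None,fx=3,fy=3)
cv2.imwrite('pics/c5.png',np.clip(im*1.4,0,255).astype(np.uint8))
print(state()['ft_force'])
E
```

```text
[ 0.6515254  -0.56999164  0.12337433]
```

View pics/c5.png

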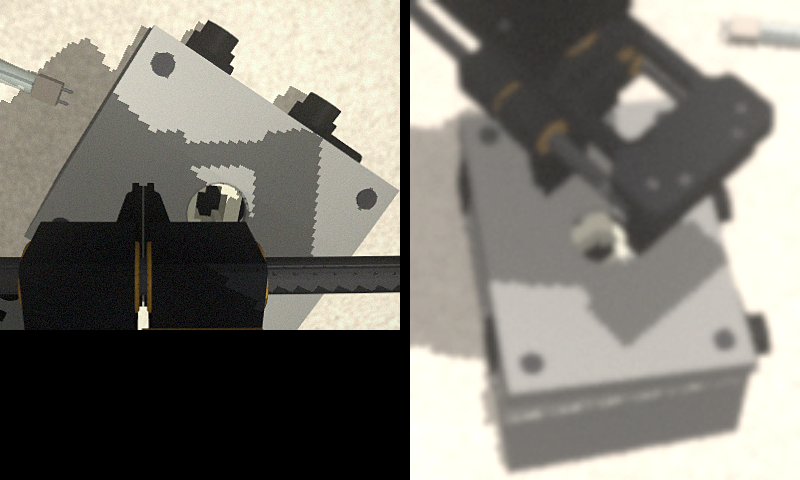

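Emit:
drive_tool(targets=[{"jaw": 0, "travel": [0, 0, 0.002], "twist": 0}, {"jaw": 0, "travel": [0, 0, 0.003], "twist": 0}, {"jaw": 0, "travel": [0, 0, 0.004], "twist": 0}, {"jaw": 0, "travel": [0, 0, 0.004], "twist": 0}])

```text
t: 5.05
eef_pos: [493.2, -93.0, 45.2]
tcp_rot: [-3.142, 0.0, 0.47]
ft_force: [-0.2, 0.1, -0.6]
opening: 0.007
grip_force: 0.0
```

Emit:
drive_tool(targets=[{"jaw": 0, "travel": [0, 0, 0.001], "twist": 0}, {"jaw": 0, "travel": [0, 0, 0.002], "twist": 0}, {"jaw": 0, "travel": [0, 0, 0.003], "twist": 0}, {"jaw": 0, "travel": [0, 0, 0.003], "twist": 0}])

```text
t: 5.38
eef_pos: [493.3, -93.1, 42.2]
tcp_rot: [-3.142, 0.0, 0.47]
ft_force: [0.2, -0.1, 0.3]
opening: 0.0
grip_force: 0.0
```

```bash
cat >> h.py <<'E'
def P(p,x,y,z,lid):
    X,Y,yaw,th=p
    if lid: x,z=x*np.cos(th)+z*np.sin(th), -x*np.sin(th)+z*np.cos(th)
    c,s=np.cos(yaw),np.sin(yaw); return [X+c*x-s*y,Y+s*x+c*y,62+z]
C=[557.26,-133.4,-.11]
def screw(c,u,v):
    g=cv2.cvtColor(c['frame'],cv2.COLOR_RGB2GRAY)
    p=g[v-12:v+13,u-12:u+13].astype(float); m=np.percentile(p,70)-p; m[m<.5*m.max()]=0
    n,l,st,ce=cv2.connectedComponentsWithStats((m>0).astype(np.uint8)); k=l[11:14,11:14].max()
    return (ce[k]+[u-12,v-12]).round(1), st[k][4]
E
python3 - <<'E'
from h import *
np.set_printoptions(precision=1,suppress=True)
S0=load('side0');S5=load('side5');S=cam('side');keep(S,'side6')
print(screw(S0,344,391),screw(S0,393,401)); print(screw(S5,321,411),screw(S5,385,403),screw(S,320,412))
for th in(.67,.2,.15,.1,.05,0,-.05): print(th,*[proj(S,P([*C,th],x,y,16,1)) for x,y in((-101,-61),(-9,-61))])
E
```

```text
(array([343.8, 390.7]), np.int32(31)) (array([392.6, 400.5]), np.int32(33))
(array([320.1, 410.7]), np.int32(39)) (array([384.4, 402.7]), np.int32(29)) (array([318.8, 413.9]), np.int32(40))
0.67 [340.8 394. ] [394.3 404.2]
0.2 [319.6 411.3] [387.9 405.6]
0.15 [318.3 413.1] [387.2 405.8]
0.1 [317.3 414.9] [386.6 406. ]
0.05 [316.5 416.6] [385.9 406.2]
0 [315.8 418.3] [385.3 406.5]
-0.05 [315.4 420. ] [384.7 406.7]
```

Emit:
drive_tool(targets=[{"jaw": 0, "travel": [0, 0, 0.001], "twist": 0}, {"jaw": 0, "travel": [0, 0, 0.002], "twist": 0}, {"jaw": 0, "travel": [0, 0, 0.003], "twist": 0}, {"jaw": 0, "travel": [0, 0, 0.004], "twist": 0}, {"jaw": 0, "travel": [0, 0, 0.004], "twist": 0}])

```text
t: 5.85
eef_pos: [493.3, -93.1, 38.8]
tcp_rot: [3.141, -0.0, 0.47]
ft_force: [-2.9, 0.6, 9.5]
opening: 0.003
grip_force: 4.6
```

Emit:
drive_tool(targets=[{"jaw": 0, "travel": [0, 0, -0.03], "twist": 0}, {"jaw": 0.3, "travel": [-0.02, 0, -0.07], "twist": 0}, {"jaw": 0.3, "travel": [-0.05, 0, -0.1], "twist": 0}, {"jaw": 0.3, "travel": [-0.05, 0, -0.1], "twist": 0}, {"jaw": 0.3, "travel": [-0.05, 0, -0.1], "twist": 0}, {"jaw": 0.3, "travel": [-0.05, 0, -0.1], "twist": 0}])

```text
t: 6.35
eef_pos: [448.9, -115.8, 138.1]
tcp_rot: [3.141, -0.0, 0.469]
ft_force: [-0.0, 0.4, -0.5]
opening: 0.276
grip_force: 0.0
```

```bash
python3 - <<'E'
from h import *
np.set_printoptions(precision=1,suppress=True)
w=cam('wrist');keep(w,'w7');S=cam('side');keep(S,'side7')
print(screw(S,317,417),screw(S,384,403)); print(state()['eef_pos'])
h=proj(w,P([*C,0],-55,0,16,1)); print(h)
u,v=h.astype(int); u=np.clip(u,60,580);v=np.clip(v,60,420)
im=np.zeros((600,800,3),np.uint8)
im[:360,:480]=cv2.resize(w['frame'][:,:,::-1],(480,360))
im[360:600,:240]=cv2.resize(S['frame'][330:450,290:410,::-1],None,fx=2,fy=2)
im[200:600,400:800]=cv2.resize(w['frame'][v-50:v+50,u-50:u+50,::-1],None,fx=4,fy=4,interpolation=cv2.INTER_CUBIC); print(u,v)
cv2.imwrite('pics/c7.png',np.clip(im*1.4,0,255).astype(np.uint8))
E
```

```text
(array([318.2, 415. ]), np.int32(41)) (array([382.5, 403.7]), np.int32(30))
[ 448.8 -115.4  137.2]
[375.1 171.2]
375 171
```

View pics/c7.png

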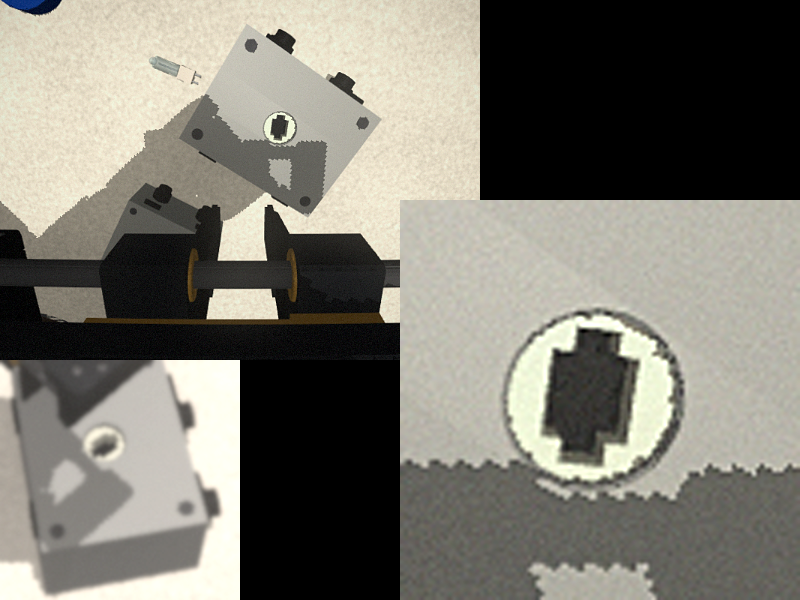

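```bash
python3 - <<'E'
from h import *
np.set_printoptions(precision=2,suppress=True)
w=load('w7'); T=np.array([448.8,-115.4,137.2]); s,c=np.sin(.469),np.cos(.469)
X=np.array([c,s,0]);Y=np.array([s,-c,0])
f=lambda u,v,z: atz(w,325+(u-400)/4,121+(v-200)/4,z)
h=f(593,395,78);print('hole',h,np.linalg.norm(f(505,395,78)-f(683,395,78)))
a,b=f(599,330,73),f(582,462,73);print('bush',(a+b)/2,np.hypot(*(a-b)[:2]))
for p,q in(((599,330),(582,462)),((555,350),(545,432)),((638,362),(628,440))):
    d=f(*p,73)-f(*q,73);print('slot yaw',np.arctan2(d[1],d[0]))
for z in(-10,0,10,20,30,40):
  print(z,*[proj(w,T+x*X+y*Y+[0,0,z]) for x in(0,10) for y in (-13,13)])
E
```

```text
hole [ 502.87 -125.83   78.  ] 29.065073686490074
bush [ 502.12 -126.43   73.  ] 22.017303942454078
slot yaw 0.37262194832408535
slot yaw 0.37281863634450185
slot yaw 0.380117277283935
-10 [298.45 258.29] [344.34 258.28] [298.15 241.45] [344.6  241.44]
0 [297.43 264.53] [345.27 264.52] [297.1  247.04] [345.56 247.03]
10 [296.31 271.32] [346.29 271.31] [295.95 253.14] [346.61 253.13]
20 [295.09 278.75] [347.4  278.73] [294.7  259.81] [347.75 259.8 ]
30 [293.76 286.9 ] [348.62 286.88] [293.32 267.15] [349.   267.13]
40 [292.29 295.88] [349.96 295.86] [291.8  275.25] [350.39 275.23]
```

Emit:
drive_tool(targets=[{"jaw": 0.5, "travel": [0.1826, -0.2123, 0.0], "twist": -0.414}, {"jaw": 0.5, "travel": [0.1826, -0.2123, 0.0], "twist": -0.414}, {"jaw": 0.5, "travel": [0.1826, -0.2123, 0.0], "twist": -0.414}, {"jaw": 0.5, "travel": [0.1826, -0.2123, 0.0], "twist": -0.414}, {"jaw": 0.5, "travel": [0.1826, -0.2123, 0.03], "twist": -0.414}, {"jaw": 0.5, "travel": [0.1826, -0.2123, 0.06], "twist": -0.414}, {"jaw": 0.5, "travel": [0.1826, -0.2123, 0.06], "twist": -0.414}, {"jaw": 0.5, "travel": [0.1826, -0.2123, 0.06], "twist": -0.414}])

```text
t: 7.12
eef_pos: [514.3, 160.8, 73.4]
tcp_rot: [-3.138, 0.004, 0.888]
ft_force: [-0.9, -0.4, -0.6]
opening: 0.501
grip_force: 0.0
```

```bash
python3 - <<'E'
from h import *
np.set_printoptions(precision=1,suppress=True)
w=cam('wrist');keep(w,'w8'); S=cam('side');keep(S,'side8');s=state();print(s['eef_pos'],s['tcp_rot'],s['opening'])
print(proj(w,[515.7,156.5,63]))
im=np.zeros((600,800,3),np.uint8)
im[:480,:640]=w['frame'][:,:,::-1]
im[300:600,500:800]=cv2.resize(S['frame'][170:270,250:350,::-1],None,fx=3,fy=3)
cv2.imwrite('pics/c8.png',np.clip(im*1.4,0,255).astype(np.uint8))
E
```

```text
[514.5 157.8  75.8] [-3.1  0.   0.9] 0.4958357670091696
[328.9 262.5]
```

View pics/c8.png

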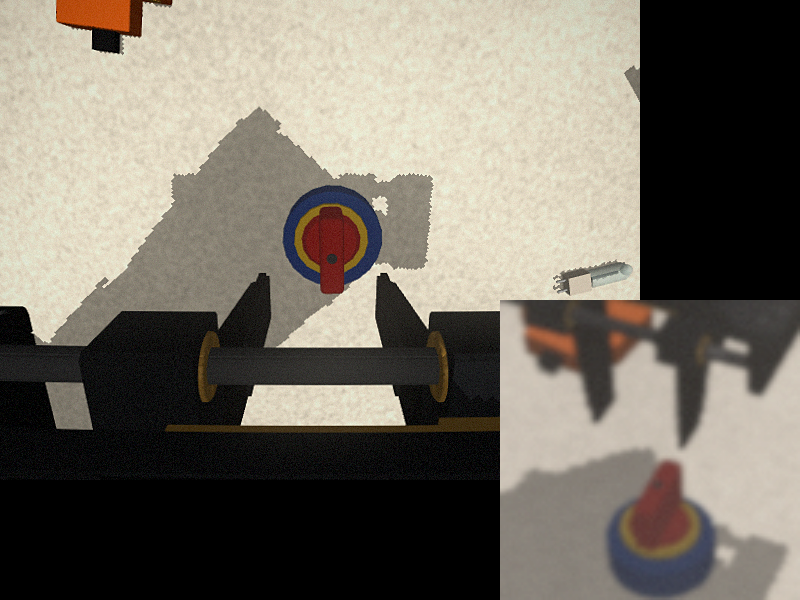

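```bash
python3 - <<'E'
from h import *
np.set_printoptions(precision=2,suppress=True)
w=load('w8');S=load('side8')
T=np.array([514.5,157.8,75.8]); y=.886; X=np.array([np.cos(y),np.sin(y),0]);Y=np.array([np.sin(y),-np.cos(y),0])
for z in(0,20,30,40,50): print(z,*[proj(S,T+s*Y*23.8+[0,0,z]) for s in(-1,1)],*[proj(w,T+s*Y*23.8+[0,0,z]+5*X) for s in(-1,1)])
k=atz(w,332,259,63);print(k); a,b=atz(w,331,207,57),atz(w,333,293,63); d=a-b; print(a,b,np.arctan2(d[1],d[0]),np.hypot(*d[:2]))
# wing edges via red mask: principal direction of rectified red pixels
hsv=cv2.cvtColor(w['frame'],cv2.COLOR_RGB2HSV); m=((hsv[...,0]<6)|(hsv[...,0]>174))&(hsv[...,1]>150)&(hsv[...,2]>50); m[:240]=0;m[:,:290]=0;m[:,380:]=0;m[300:]=0
for v in range(262,292,4):
    u=np.where(m[v])[0]; 
    if len(u): print(v,u.min(),u.max(),atz(w,(u.min()+u.max())/2,v,63)[:2])
E
```

```text
0 [286.41 222.28] [311.49 229.96] [281.3  261.58] [370.47 261.81]
20 [285.69 214.1 ] [311.17 221.77] [277.21 275.96] [374.84 276.23]
30 [285.31 209.9 ] [311.   217.57] [274.87 284.23] [377.35 284.51]
40 [284.94 205.63] [310.84 213.3 ] [272.28 293.35] [380.12 293.66]
50 [284.55 201.29] [310.67 208.96] [269.41 303.48] [383.2  303.81]
[518.4  157.01  63.  ]
[536.04 179.68  57.  ] [505.7  140.28  63.  ] 0.9146950473329925 49.7299015302449
262 315 346 [516.6  156.13]
266 320 343 [515.53 153.89]
270 321 343 [514.22 151.81]
274 321 343 [512.68 149.89]
278 321 343 [511.14 147.97]
282 321 342 [509.36 146.22]
286 321 343 [508.02 144.09]
290 321 342 [506.22 142.31]
```

Emit:
drive_tool(targets=[{"jaw": 0.3, "travel": [0.001, 0.0015, 0], "twist": 0}, {"jaw": 0.3, "travel": [0.001, 0.0015, 0], "twist": 0}, {"jaw": 0.3, "travel": [0.001, 0.0015, 0.015], "twist": 0}, {"jaw": 0.3, "travel": [0.001, 0.0015, 0.03], "twist": 0}, {"jaw": 0.3, "travel": [0.001, 0.0015, 0.045], "twist": 0}, {"jaw": 0.3, "travel": [0.001, 0.0015, 0.06], "twist": 0}, {"jaw": 0.3, "travel": [0.001, 0.0015, 0.06], "twist": 0}, {"jaw": 0.3, "travel": [0.001, 0.0015, 0.06], "twist": 0}])

```text
t: 7.88
eef_pos: [517.3, 155.1, 18.7]
tcp_rot: [-3.141, 0.0, 0.882]
ft_force: [0.5, -0.5, 0.3]
opening: 0.298
grip_force: 0.0
```

```bash
python3 - <<'E'
from h import *
w=cam('wrist');keep(w,'w9'); S=cam('side');keep(S,'side9');s=state();print(s['eef_pos'],s['tcp_rot'],s['opening'])
im=np.zeros((600,800,3),np.uint8)
im[:320,:400]=cv2.resize(w['frame'][180:340,230:430,::-1],None,fx=2,fy=2)
im[:500,400:800]=cv2.resize(S['frame'][185:285,265:345,::-1],None,fx=5,fy=5)
cv2.imwrite('pics/c9.png',np.clip(im*1.5,0,255).astype(np.uint8))
E
```

```text
[517.90376835 155.60591171  19.49740241] [ 3.14043554e+00 -1.17951072e-03  8.82917319e-01] 0.3015651020099381
```

View pics/c9.png

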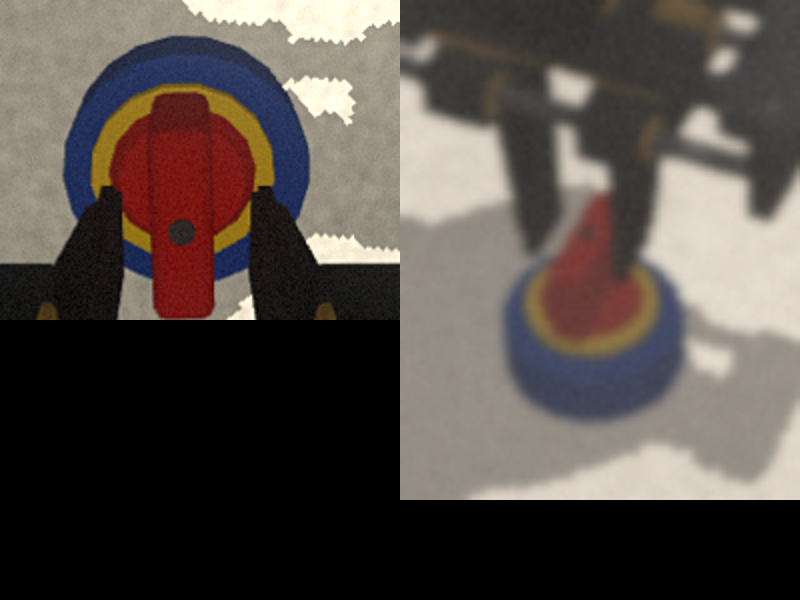

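```bash
python3 - <<'E'
from h import *
np.set_printoptions(precision=1,suppress=True)
w=load('w9');S=load('side9')
T=np.array([517.6,155.4,19.2]); y=.883; X=np.array([np.cos(y),np.sin(y),0]);Y=np.array([np.sin(y),-np.cos(y),0])
for z in(45,50,55,60): p=T+0;p[2]=z; print(z,proj(S,p+14.3*Y),proj(S,p-14.3*Y),(proj(w,p-14.3*Y+8*X)-[230,180])*2,(proj(w,p+14.3*Y+8*X)-[230,180])*2)
p[2]=63; print((proj(w,p)-[230,180])*2)
E
```

```text
45 [309.1 241.1] [294.4 236.5] [123.8 176.4] [244.4 176.3]
50 [309.  239.2] [294.2 234.5] [122.3 184.2] [245.8 184.1]
55 [308.9 237.3] [294.1 232.6] [120.7 192.4] [247.4 192.3]
60 [308.8 235.3] [293.9 230.7] [119.  201.1] [249. 201.]
[184.  240.2]
```

Emit:
drive_tool(targets=[{"jaw": 0.3, "travel": [0.002, 0, 0.007], "twist": 0}, {"jaw": 0.3, "travel": [0.002, 0, 0.014], "twist": 0}, {"jaw": 0.3, "travel": [0.002, 0, 0.014], "twist": 0}, {"jaw": 0, "travel": [0.002, 0, 0.014], "twist": 0}, {"jaw": 0, "travel": [0.002, 0, 0.014], "twist": 0}, {"jaw": 0, "travel": [0.002, 0, 0.014], "twist": 0}, {"jaw": 0, "travel": [0.002, 0, 0.014], "twist": 0}, {"jaw": 0, "travel": [0.002, 0, 0.014], "twist": 0}])

```text
t: 8.65
eef_pos: [518.5, 157.6, 4.4]
tcp_rot: [3.141, -0.0, 0.884]
ft_force: [-0.2, -0.1, -0.7]
opening: 0.144
grip_force: 30.0
```

Emit:
drive_tool(targets=[{"jaw": 0, "travel": [0, 0, -0.01], "twist": 0}, {"jaw": 0, "travel": [0, 0, -0.03], "twist": 0}, {"jaw": 0, "travel": [0, 0, -0.06], "twist": 0}, {"jaw": 0, "travel": [0, 0, -0.09], "twist": 0}, {"jaw": 0, "travel": [0, 0, -0.12], "twist": 0}, {"jaw": 0, "travel": [0, 0, -0.12], "twist": 0}, {"jaw": 0, "travel": [0, 0, -0.12], "twist": 0}])

```text
t: 9.23
eef_pos: [519.1, 157.7, 126.3]
tcp_rot: [3.139, -0.003, 0.884]
ft_force: [-0.3, 0.1, -0.4]
opening: 0.143
grip_force: 30.0
```

```bash
cat >> h.py <<'E'
def red(c):
    h=cv2.cvtColor(c['frame'],cv2.COLOR_RGB2HSV); return ((h[...,0]<7)|(h[...,0]>173))&(h[...,1]>120)&(h[...,2]>30)
def tool(s):
    y=s['tcp_rot'][2]; return np.array(s['eef_pos'])*1., np.array([np.cos(y),np.sin(y),0]),np.array([np.sin(y),-np.cos(y),0])
E
python3 - <<'E'
from h import *
np.set_printoptions(precision=2,suppress=True)
s=state();T,X,Y=tool(s);print(T,s['opening'],s['grip_force'])
for n in('w9','wa'):
    if n=='wa': w=cam('wrist');keep(w,n); zt=T[2]-4.4+63; TT=T;XX,YY=X,Y
    else: w=load(n); TT=np.array([517.6,155.4,19.2]);zt=63;XX=np.array([np.cos(.883),np.sin(.883),0]);YY=np.array([np.sin(.883),-np.cos(.883),0])
    m=red(w).astype(np.uint8); m[:150]=0; nn,l,st,ce=cv2.connectedComponentsWithStats(m); k=1+st[1:,4].argmax(); print(st[k],ce[k])
    x,y,W,H,_=st[k]
    fill=cv2.morphologyEx((l==k).astype(np.uint8),cv2.MORPH_CLOSE,np.ones((15,15)))
    hole=(fill>0)&(l!=k); hole=cv2.morphologyEx(hole.astype(np.uint8),cv2.MORPH_OPEN,np.ones((3,3)))
    n2,l2,s2,c2=cv2.connectedComponentsWithStats(hole)
    for i in range(1,n2):
        p=atz(w,*c2[i],zt)-TT; print('blob',c2[i],s2[i][4],p@XX,p@YY)
    for v in range(y,y+H,10):
        u=np.where(l[v]==k)[0]; a,b=atz(w,u.min(),v,zt)-TT,atz(w,u.max(),v,zt)-TT; print(v,u.min(),u.max(),'x',a@XX,'y',a@YY,b@YY)
E
```

```text
[519.1  157.75 126.32] 0.1426058699519437 29.99944120645523
[ 285  226   73  114 5017] [321.07 276.64]
blob [320.32 295.75] 129 2.085231689100968 -0.7332556244095304
226 327 327 x 33.68114160245743 y 2.1189875122644106 2.1189875122644106
236 306 335 x 29.355196459372564 y -6.648904475367513 5.471591254404669
246 293 349 x 24.963117281570096 y -12.177377898344114 11.399875398631547
256 288 354 x 20.5031643435498 y -14.394380591156368 13.598553840600223
266 285 356 x 15.975644313275478 y -15.790224050263708 14.548249071922765
276 291 354 x 11.378625587684875 y -13.330847538931236 13.78998869780984
286 293 350 x 6.711331989090022 y -12.571122821242552 12.153066090066169
296 305 338 x 1.9704219257407247 y -7.4284344519088545 6.994469157282234
306 306 336 x -2.845258056558664 y -7.052810416473253 6.161849712530838
316 306 336 x -7.739169420555704 y -7.1156822546398395 6.2044044020525275
326 307 336 x -12.714167099620466 y -6.732314209674498 6.247962482986454
336 309 335 x -17.77301526045531 y -5.891747643833904 5.8412445540378055
[ 285  241   77  107 4261] [322.76 288.72]
blob [300.74 277
[... 270 characters left out ...]
62994 y -6.310770261874582 6.815102397109246
261 293 353 x 23.693142276132946 y -11.413748613396143 11.921927030859047
271 287 359 x 19.532426531628342 y -13.850864908570042 14.361792570559647
281 285 361 x 15.307506616197632 y -14.746088055300833 15.258427094647363
291 286 360 x 11.017087010847549 y -14.462079567427612 14.974575601841448
301 306 339 x 6.656131407201906 y -6.559404291514685 6.66521476598016
311 307 339 x 2.229319223805406 y -6.2086472738568625 6.715692135885313
321 306 339 x -2.2687182937894197 y -6.666787551989914 6.7673217101418475
331 307 339 x -6.84172757528512 y -6.311987550399008 6.820141372167322
341 306 340 x -11.491028982538333 y -6.779150831851759 7.288096803312916
```

Emit:
drive_tool(targets=[{"jaw": 0, "travel": [-0.2295, 0.1674, 0], "twist": 0.509}, {"jaw": 0, "travel": [-0.2295, 0.1674, 0], "twist": 0.509}, {"jaw": 0, "travel": [-0.2295, 0.1674, 0], "twist": 0.509}, {"jaw": 0, "travel": [-0.2295, 0.1674, 0], "twist": 0.509}, {"jaw": 0, "travel": [-0.2295, 0.1674, 0], "twist": 0.509}, {"jaw": 0, "travel": [-0.2295, 0.1674, 0], "twist": 0.509}, {"jaw": 0, "travel": [-0.2295, 0.1674, 0], "twist": 0.509}, {"jaw": 0, "travel": [-0.2295, 0.1674, 0], "twist": 0.509}])

```text
t: 9.95
eef_pos: [501.5, -130.8, 123.0]
tcp_rot: [-3.141, 0.002, 0.37]
ft_force: [-0.3, 0.2, -1.2]
opening: 0.147
grip_force: 30.0
```

Emit:
drive_tool(targets=[{"jaw": 0, "travel": [0, 0, 0], "twist": 0}, {"jaw": 0, "travel": [0, 0, 0], "twist": 0}, {"jaw": 0, "travel": [0, 0, 0], "twist": 0}])

```text
t: 10.2
eef_pos: [502.1, -124.8, 123.8]
tcp_rot: [-3.141, 0.001, 0.376]
ft_force: [-0.0, 0.5, -0.0]
opening: 0.144
grip_force: 30.0
```

```bash
python3 - <<'E'
from h import *
np.set_printoptions(precision=2,suppress=True)
s=state();T,X,Y=tool(s);print(T,s['tcp_rot'],s['opening'])
w=cam('wrist');keep(w,'wb'); S=cam('side');keep(S,'sideb'); t=cam('top');keep(t,'topb')
print('hole px wrist',proj(w,[502.5,-126.1,78]),'side',proj(S,[502.5,-126.1,78]),'screws',screw(S,317,416))
m=red(S).astype(np.uint8); m[:250]=0; n,l,st,ce=cv2.connectedComponentsWithStats(m); print(st[1:][st[1:,4]>30],ce[1:][st[1:,4]>30])
for z in(0,20,40): print(proj(S,T+[0,0,z+19.6]))
E
```

```text
[ 502.06 -124.78  123.77] [-3.14  0.    0.38] 0.1443004145040698
hole px wrist [324.35 240.22] side [341.51 370.26] screws (array([318.1, 415.3]), np.int32(37))
[[327 331  30  24 401]] [[339.15 344.51]]
[341.75 344.81]
[342.03 336.48]
[342.32 327.73]
```

Emit:
drive_tool(targets=[{"jaw": 0, "travel": [0.0005, 0.0014, 0.0], "twist": 0}, {"jaw": 0, "travel": [0.0005, 0.0014, 0.01], "twist": 0}, {"jaw": 0, "travel": [0.0005, 0.0014, 0.015], "twist": 0}, {"jaw": 0, "travel": [0.0005, 0.0014, 0.015], "twist": 0}, {"jaw": 0, "travel": [0.0005, 0.0014, 0.015], "twist": 0}])

```text
t: 10.77
eef_pos: [503.1, -126.9, 108.7]
tcp_rot: [-3.141, 0.001, 0.375]
ft_force: [-0.6, 0.2, 0.0]
opening: 0.147
grip_force: 30.0
```

```bash
python3 - <<'E'
from h import *
np.set_printoptions(precision=2,suppress=True)
s=state();T,X,Y=tool(s);print(T,s['tcp_rot'],s['opening'])
S=cam('side');keep(S,'sidec');w=cam('wrist');keep(w,'wc')
h=cv2.cvtColor(S['frame'],cv2.COLOR_RGB2HSV); m=((h[...,0]>15)&(h[...,0]<32)&(h[...,1]>110)&(h[...,2]>40)).astype(np.uint8); m[:320]=0
n,l,st,ce=cv2.connectedComponentsWithStats(m); print(st[1:][st[1:,4]>8])
ax=T-.5*X
ang=np.linspace(0,2*np.pi,60); 
for dz in (0,5):
    q=np.array([proj(S,ax+[24*np.cos(a),24*np.sin(a),19.6+dz]) for a in ang]); print('pred rose bbox',q.min(0),q.max(0))
# wrist rose
h=cv2.cvtColor(w['frame'],cv2.COLOR_RGB2HSV); m=((h[...,0]>15)&(h[...,0]<35)&(h[...,1]>110)&(h[...,2]>40)).astype(np.uint8); m[330:]=0
n,l,st,ce=cv2.connectedComponentsWithStats(m); print(st[1:][st[1:,4]>8])
q=np.array([proj(w,ax+[24*np.cos(a),24*np.sin(a),24.6]) for a in ang]); print('pred',q.min(0),q.max(0))
E
```

```text
[ 503.06 -126.93  108.74] [-3.14  0.    0.37] 0.14659854503573966
[[326 349   2   8  11]
 [328 355  33  13 136]]
pred rose bbox [323.93 336.33] [361.05 368.82]
pred rose bbox [323.89 334.31] [361.22 366.91]
[[ 274  235   98   70 1686]]
pred [272.13 237.12] [371.   328.42]
```

Emit:
drive_tool(targets=[{"jaw": 0, "travel": [-0.0002, -0.001, 0.012], "twist": 0}, {"jaw": 0, "travel": [-0.0002, -0.001, 0.024], "twist": 0}, {"jaw": 0, "travel": [-0.0002, -0.001, 0.029], "twist": 0}, {"jaw": 0, "travel": [-0.0002, -0.001, 0.031], "twist": 0}, {"jaw": 0, "travel": [-0.0002, -0.001, 0.031], "twist": 0}, {"jaw": 0, "travel": [-0.0002, -0.001, 0.031], "twist": 0}])

```text
t: 11.37
eef_pos: [503.0, -126.4, 78.7]
tcp_rot: [3.141, -0.0, 0.375]
ft_force: [1.1, 0.5, 0.1]
opening: 0.146
grip_force: 30.0
```

```bash
python3 -c "
from h import *
for i in range(4):
    s=state();print(np.round(s['eef_pos'],2),np.round(s['ft_force'],2),s['tcp_rot'][2])
    cam('side')"
```

```text
[ 503.   -126.35   78.73] [1.09 0.5  0.07] 0.37477085884359274
[ 503.08 -126.39   78.87] [-0.15  0.16 -0.47] 0.374756950942396
[ 503.03 -126.36   78.85] [-0.01 -0.2  -1.53] 0.37485491957313033
[ 503.05 -126.36   78.84] [ 0.51 -0.44  0.06] 0.37488112131003914
```

Emit:
drive_tool(targets=[{"jaw": 0, "travel": [-0.0003, 0, 0.002], "twist": 0}, {"jaw": 0, "travel": [-0.0003, 0, 0.004], "twist": 0}, {"jaw": 0, "travel": [-0.0003, 0, 0.006], "twist": 0}, {"jaw": 0, "travel": [-0.0003, 0, 0.007], "twist": 0}, {"jaw": 0, "travel": [-0.0003, 0, 0.007], "twist": 0}])

```text
t: 11.98
eef_pos: [502.3, -126.3, 71.0]
tcp_rot: [-3.141, 0.0, 0.375]
ft_force: [-0.1, 0.7, -1.5]
opening: 0.143
grip_force: 30.0
```

Emit:
drive_tool(targets=[{"jaw": 0, "travel": [0, 0, 0.002], "twist": 0}, {"jaw": 0, "travel": [0, 0, 0.004], "twist": 0}, {"jaw": 0, "travel": [0, 0, 0.006], "twist": 0}, {"jaw": 0, "travel": [0, 0, 0.007], "twist": 0}, {"jaw": 0, "travel": [0, 0, 0.007], "twist": 0}])

```text
t: 12.4
eef_pos: [502.4, -126.3, 64.0]
tcp_rot: [-3.141, 0.0, 0.375]
ft_force: [0.1, 0.9, -0.6]
opening: 0.146
grip_force: 30.0
```

Emit:
drive_tool(targets=[{"jaw": 0, "travel": [0, 0, 0.001], "twist": 0}, {"jaw": 0, "travel": [0, 0, 0.002], "twist": 0}, {"jaw": 0, "travel": [0, 0, 0.003], "twist": 0}, {"jaw": 0, "travel": [0, 0, 0.004], "twist": 0}, {"jaw": 0, "travel": [0, 0, 0.004], "twist": 0}])

```text
t: 12.82
eef_pos: [502.6, -126.4, 60.5]
tcp_rot: [3.141, -0.0, 0.375]
ft_force: [-0.7, 0.6, 4.2]
opening: 0.144
grip_force: 30.0
```

Emit:
drive_tool(targets=[{"jaw": 0, "travel": [0, 0, 0.001], "twist": 0}, {"jaw": 0, "travel": [0, 0, 0.002], "twist": 0}, {"jaw": 0, "travel": [0, 0, 0.0025], "twist": 0}, {"jaw": 0, "travel": [0, 0, 0.0025], "twist": 0}, {"jaw": 0, "travel": [0, 0, 0.0025], "twist": 0}])

```text
t: 13.23
eef_pos: [502.7, -126.4, 58.4]
tcp_rot: [3.141, -0.001, 0.375]
ft_force: [-1.8, 0.3, 8.0]
opening: 0.144
grip_force: 30.0
```

Emit:
drive_tool(targets=[{"jaw": 0, "travel": [0, 0, 0.0007], "twist": 0}, {"jaw": 0, "travel": [0, 0, 0.0014], "twist": 0}, {"jaw": 0, "travel": [0, 0, 0.0014], "twist": 0}, {"jaw": 0, "travel": [0, 0, 0.0014], "twist": 0}])

```text
t: 13.57
eef_pos: [502.7, -126.4, 58.2]
tcp_rot: [3.14, -0.001, 0.375]
ft_force: [-6.6, 1.8, 25.2]
opening: 0.144
grip_force: 30.0
```

Emit:
drive_tool(targets=[{"jaw": 0, "travel": [0, 0, -0.0004], "twist": 0}, {"jaw": 0, "travel": [0, 0, -0.0004], "twist": 0}, {"jaw": 0, "travel": [0, 0, -0.0004], "twist": 0}, {"jaw": 0, "travel": [0, 0, -0.0004], "twist": 0}])

```text
t: 13.9
eef_pos: [502.7, -126.4, 58.2]
tcp_rot: [3.141, -0.001, 0.375]
ft_force: [-5.3, 1.6, 20.3]
opening: 0.144
grip_force: 30.0
```

```bash
python3 - <<'E'
from h import *
np.set_printoptions(precision=2,suppress=True)
def dot(w,zt,T,X,Y):
    m=red(w).astype(np.uint8); m[:150]=0; nn,l,st,ce=cv2.connectedComponentsWithStats(m); k=1+st[1:,4].argmax()
    f=cv2.morphologyEx((l==k).astype(np.uint8),cv2.MORPH_CLOSE,np.ones((15,15)))
    h=cv2.morphologyEx(((f>0)&(l!=k)).astype(np.uint8),cv2.MORPH_OPEN,np.ones((3,3)))
    n,l2,s2,c2=cv2.connectedComponentsWithStats(h); print(st[k],[(c2[i],s2[i][4]) for i in range(1,n)])
s=state();T,X,Y=tool(s); dot(load('wa'),0,T,X,Y)
w=cam('wrist'); dot(w,0,T,X,Y)
S=cam('side'); print(screw(S,317,416),state()['ft_force'],state()['eef_pos'],state()['grip_force'])
h=cv2.cvtColor(S['frame'],cv2.COLOR_RGB2HSV); m=((h[...,0]>15)&(h[...,0]<32)&(h[...,1]>110)&(h[...,2]>40)).astype(np.uint8); m[:320]=0
n,l,st,ce=cv2.connectedComponentsWithStats(m); print(st[1:][st[1:,4]>8])
ang=np.linspace(0,2*np.pi,60); q=np.array([proj(S,[502.5+24*np.cos(a),-126.2+24*np.sin(a),78]) for a in ang]); print('pred flush',q.min(0),q.max(0))
E
```

```text
[ 285  241   77  107 4261] [(array([300.74, 277.76]), np.int32(80)), (array([345.26, 278.52]), np.int32(93)), (array([322.68, 317.02]), np.int32(149))]
[ 285  241   77  107 4293] [(array([300.38, 279.27]), np.int32(109)), (array([345.18, 278.56]), np.int32(91)), (array([322.62, 317.09]), np.int32(149))]
(array([318.2, 415.4]), np.int32(33)) [-4.76  1.07 20.93] [ 502.69 -126.42   58.24] 30.006499886512756
[[328 376  30  10 110]]
pred flush [324.01 354.93] [359.07 386.33]
```

The knob hasn't slipped in the grip. The rose sits at lid height, the force is steady at 20 N, and the lid is shut. Handing in.

```bash
python3 -c "
from cell import job_done; print(job_done())"
```

```text
the job is handed in; nothing more can be done
None
```

The job is handed in: the lid is shut, and the knob is meshed in the bush and pressed flush on the lid. The gripper still holds it down with about 20 N, and the breaker, downlight and capsules were not handled.

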